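# Pack the four-candle carton

## Robot

A 6-joint arm with a two-finger parallel gripper is mounted at the origin on the work surface. World frame = base frame: x ahead of the robot, y to its left, z up, the work surface at z = 0. Lengths are in m, angles in rad, forces in N, time in s.
With the tool pointing down it reaches from about 0.4 to 0.825 m from the base axis. Payload 7 kg.
Tool frame: the origin (TCP) lies on the centre line of the jaws, within the pads' length; the fingertips stand 14 mm ahead of it and the grasp point (between the pads) lies 5 mm behind it; z points along the fingers, y is the line along which they close (so a half turn about z gives the same grasp; the last joint's range is limited). The gripper opens to 88 mm and grips with 3 to 60 N. Pads are 19 mm wide; open, the fingers measure 130 mm over their backs; the gripper's body (78 mm by 193 mm) begins 47 mm behind the grasp point.
Start: joints at [-0.885, 0.359, 0.012, 0, -1.224, -0.288], TCP at [0.261, -0.622, 0.241] pointing down, gripper open.
Joint ranges: [-3.07, 3.07], [-1.43, 2.12], [-1.02, 1.25], [-3.03, 1.67], [-3.05, -0], [-3.03, 3.03]. Speed limits (rad/s): [2.39, 2.39, 3.01, 3.14, 3.14, 3.14].

## Interface

Orientations are given as [roll, pitch, yaw] about the fixed x, y, z axes, in that order (R = Rz(yaw) Ry(pitch) Rx(roll)).
In Python, from station import arm gives the robot as it stands.
- The arm moves only by the tool move_arm, never from a script. Its argument "rows" is a list of rows, each an object with "translation": the shift along the tool's x, y, z in cm, a list of three; "rot": the turn, a rotation vector about the tool's x, y, z in degrees, a list of three; "hand": the closure, from 0 (fully open) to 1 (shut). A call has 1 to 8 rows; each row is the pose to reach, as a shift and turn from the pose commanded when the call began, along the tool's axes at that moment; what a row does not reach only later rows make up. A row lasts 1/12 s, in which the tool goes at most 41.7 mm and 7.16 degrees, less where a joint would pass 70% of its speed; a pose out of reach is approached as far as the arm can. A call with a gripper value outside its range is refused whole. The fingers move at their own pace and stop on an object; "squeeze" is the grip in N (left out, the last holds). Time passes only in rows, so rows that repeat a pose let the fingers close. It gives the time, the measured TCP pose, the force, the opening and the grip force at its end, in the units of the state.
- arm.get_state(): the state, without advancing time (a new reading comes with each control period).
- arm.grab_frame(name): name is "scene" or "top" or "wrist"; returns (picture, depth): 384x512x3 uint8, red, green, blue; 384x512 float32, m along the optical axis (not along the pixel's ray), 0 where there is no reading.
- arm.camera_params(name): a dict with "vfov" (degrees; the focal length in pixels is half the picture's height over the tangent of half this angle, whatever the lens; pixels are square), "cx", "cy" (the principal point, pixels), "position" and "orientation" of the camera in the world; the wrist camera has in their place "tool_from_camera" (4x4, takes a point from camera to tool coordinates, whose origin is the TCP and whose axes are the flange's). Camera axes: x right, y down, z forward; pixel columns grow to the right and rows downward; lengths in m; the calibration is good to about 2 mm. The wrist camera is an equidistant fisheye: a pixel r from the principal point sees the ray r / f radians off the axis. A picture is of the moment at which its call begins: read the wrist's pose just before it. camera_params takes no time and is no camera call.
- arm.job_done(): hands the job in; it is judged then, once.
Trained networks look in the newest picture that a camera, given by its name, has taken for a name from the list of things; names that differ only in an ending like _2 or _b are one class to them, and where a whole thing is asked for, a point or a joint stands for the part that bears it (a point fixed in the world has none). Each returns a list of dicts, best first, with "p" (0 to 1); they miss things now and then, are a little off and sometimes report something else, mostly with a low value. They report only what shows in the picture. A call takes as long as a camera call. They do not tell look-alikes from the thing itself.
- arm.search_frame(label, camera): "point" ([x, y, z] in m, in the coordinates of the camera as it stood for that picture, good to about 4 mm: the middle of the surface that is visible of it).
- arm.pinpoint(label, camera): "point" ([x, y, z] in m, in the coordinates of the camera as it stood for that picture, good to about 4 mm: a listed point, or the origin of a listed thing).
The state is a dict: "t": time; "q": joint angles; "qd": joint speeds; "joint_efforts": joint torques, N m; "eef_pos": TCP position; "ee_rot": TCP orientation; "force": force on the tool from outside, world axes, zero at the start; "moment": the same for the moment, N m; "width": finger opening in m; "gripper_force": force on a finger pad.
Only numpy, scipy, OpenCV 4.12 (cv2) and the standard library are available. Lean on these libraries where they do the work, as an engineer would, in place of code of your own. Each camera call takes 0.05 s, during which the arm holds its last target. There are 200 camera calls.

## Task

Pack the cardboard carton with the four finished candles: stand each lidded jar upright in the cell whose floor card has the colour of its lid (green, red, blue, yellow). The jars are glass, so set them down, do not drop them. The two open jars without lids are not finished: leave them standing where they are.

Things in the scene. Friction and masses are not known exactly. Their poses are not given: they have to be found in the camera images.
- jar_green: Finished candle in a round glass jar with a green screw lid on it. Upright cylinder 54 mm across (glass and lid alike) and 74 mm high, the lid being the top 14 mm; 0.15 to 0.3 kg, loose. Origin: centre of its underside, z up along its axis; it is round, so its yaw means nothing.
- jar_red: Finished candle in a round glass jar with a red screw lid on it. Upright cylinder 54 mm across (glass and lid alike) and 74 mm high, the lid being the top 14 mm; 0.15 to 0.3 kg, loose. Origin: centre of its underside, z up along its axis; it is round, so its yaw means nothing.
- jar_blue: Finished candle in a round glass jar with a blue screw lid on it. Upright cylinder 54 mm across (glass and lid alike) and 74 mm high, the lid being the top 14 mm; 0.15 to 0.3 kg, loose. Origin: centre of its underside, z up along its axis; it is round, so its yaw means nothing.
- jar_yellow: Finished candle in a round glass jar with a yellow screw lid on it. Upright cylinder 54 mm across (glass and lid alike) and 74 mm high, the lid being the top 14 mm; 0.15 to 0.3 kg, loose. Origin: centre of its underside, z up along its axis; it is round, so its yaw means nothing.
- card_green: Green card, 80 x 80 x 2 mm, covering the floor of one of the packing carton's four cells (which one varies). Origin: centre of its underside, 5 mm above the table; x and y along the cell's walls. Carton: open brown cardboard box, 180 x 180 x 38 mm high, fixed; its crossed dividers are as high.
- card_red: Red card, 80 x 80 x 2 mm, covering the floor of one of the packing carton's four cells (which one varies). Origin: centre of its underside, 5 mm above the table; x and y along the cell's walls. Cells (2 x 2) are 82 mm square inside, 87.5 mm centre to centre, 5 mm walls.
- card_blue: Blue card, 80 x 80 x 2 mm, covering the floor of one of the packing carton's four cells (which one varies). Origin: centre of its underside, 5 mm above the table; x and y along the cell's walls. Carton: open brown cardboard box, 180 x 180 x 38 mm high, fixed; its crossed dividers are as high.
- card_yellow: Yellow card, 80 x 80 x 2 mm, covering the floor of one of the packing carton's four cells (which one varies). Origin: centre of its underside, 5 mm above the table; x and y along the cell's walls. Cells (2 x 2) are 82 mm square inside, 87.5 mm centre to centre, 5 mm walls.
- open_green: Unfinished candle jar WITHOUT a lid: the same 54 mm glass, 60 mm high, dull olive-green wax level with the rim, a pale wooden wick standing 10 mm out of its middle. Loose. Origin: centre of its underside, z up. (A stack of steel lids, 36 mm high, and an amber bottle, 86 mm, also stand among the jars, not needed; all at least 80 mm apart, centre to centre.)
- open_red: Unfinished candle jar WITHOUT a lid: the same 54 mm glass, 60 mm high, dull dark red wax level with the rim, a pale wooden wick standing 10 mm out of its middle. Loose. Origin: centre of its underside, z up. (A stack of steel lids, 36 mm high, and an amber bottle, 86 mm, also stand among the jars, not needed; all at least 80 mm apart, centre to centre.)
Mind the look-alikes: they are no part of the job. What is shaped like the open_red but purple is not meant. What is shaped like the jar_green but pink is not meant.

How it is judged:
By the outcome, as a careful person would: the job done as asked, in the order asked, and still so for the second after the job is handed in, with the robot touching nothing.
It also fails if it takes over 93 s, if anything falls off the work surface, if the arm or the gripper's body presses on something with over 40 N, if the wrist force passes 120 N, or if a joint passes its speed limit or range.

## Working session

There is one attempt and no reset: what is moved stays moved. The work goes in short steps, Python scripts to look and compute and a tool call to move; the robot and the scene stay as the last step left them, time stands still between calls to the robot, and variables do not carry over. Pictures are saved under pics/ and viewed, at most 14 in all, crops included, and the job is handed in when it is done.

Besides the shell and the picture viewer there is one more tool, called after "Emit:" as name([rows], argument=value, ...), one row to a line, values as JSON. move_arm: Moves the arm, as the interface text tells. Its arguments: {"type":"object","properties":{"rows":{"type":"array","items":{"type":"object","properties":{"translation":{"type":"array","items":{"type":"number"}},"rot":{"type":"array","items":{"type":"number"}},"hand":{"type":"number"}}}},"squeeze":{"type":"number"}},"required":["rows"]}

```bash
mkdir -p pics; ls; cat > h.py <<'E'
import numpy as np, cv2
from station import arm
from scipy.spatial.transform import Rotation as R
def cam(name):
    p=arm.camera_params(name); f=192/np.tan(np.radians(p['vfov'])/2)
    return p,f
def pose(p):
    o=np.array(p['orientation']); 
    M=o if o.shape==(3,3) else (R.from_euler('xyz',o).as_matrix() if o.size==3 else R.from_quat(o).as_matrix())
    return M,np.array(p['position'])
E
python3 - <<'E'
from h import *
print(arm.get_state())
for n in ['scene','top','wrist']:
    print(n,arm.camera_params(n))
    im,d=arm.grab_frame(n); cv2.imwrite(f'pics/{n}0.png',im[:,:,::-1]); np.save(f'{n}0.npy',d)
E
```

```text
pics
{'t': 0.0, 'q': array([-8.84884765e-01,  3.59381600e-01,  1.10786636e-02, -3.63843994e-04,
       -1.22407773e+00, -2.88116044e-01]), 'qd': array([ 1.12859927e-03, -1.49640647e-04, -1.69135504e-04, -2.37899061e-04,
        1.16776695e-03,  8.66461297e-05]), 'joint_efforts': array([ 1.50246509e-03, -5.82718742e+01,  2.93056619e+01,  6.99717075e+00,
        6.89963999e-03, -1.65563106e-04]), 'eef_pos': array([ 0.26130593, -0.62187903,  0.23963223]), 'ee_rot': array([ 3.13997642e+00, -1.22290380e-04, -2.74392095e+00]), 'force': array([-0.42437123,  0.58509577,  0.15996516]), 'moment': array([-0.02291181, -0.01502451,  0.03353819]), 'gripper_force': 0.0, 'width': 0.08709539391391954}
scene {'vfov': 51.26374915321098, 'cx': 254.53422783309895, 'cy': 180.5251350806918, 'position': array([ 1.06382613, -0.00948733,  0.91230505]), 'orientation': array([-2.61157092, -0.01001509,  1.60668712])}
top {'vfov': 55.12979053879797, 'cx': 254.86696901722, 'cy': 186.74928173438872, 'position': array([ 0.46419502, -0.0153975 ,  0.92582852]), 'orientation': array([-3.03611950e+00, -2.19322072e-03, -1.57434364e+00])}
wrist {'vfov': 65.70646984690485, 'cx': 254.98218615856234, 'cy': 191.00384447451037, 'tool_from_camera': array([[-2.95605445e-04, -9.51724454e-01, -3.06953541e-01,
         8.40559627e-02],
       [ 9.99999768e-01, -9.29602679e-05, -6.74801845e-04,
        -5.39328561e-04],
       [ 6.13690934e-04, -3.06953669e-01,  9.51724261e-01,
        -1.45097348e-01],
       [ 0.00000000e+00,  0.00000000e+00,  0.00000000e+00,
         1.00000000e+00]])}
```

View pics/top0.png

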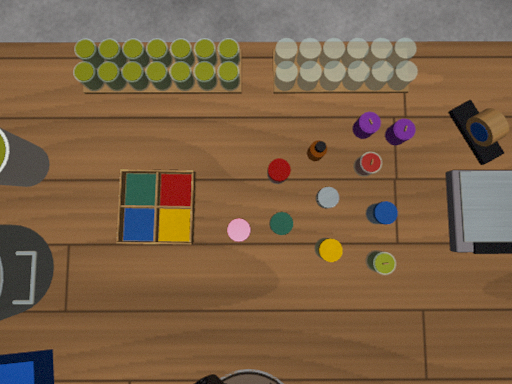

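View pics/scene0.png

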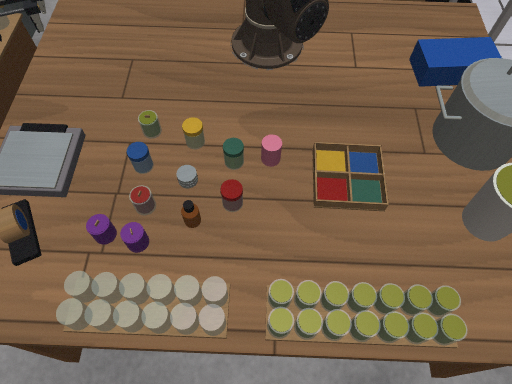

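```bash
cat > det.py <<'E'
from h import *
L=['jar_green','jar_red','jar_blue','jar_yellow','card_green','card_red','card_blue','card_yellow','open_green','open_red']
for n in ['top','scene']:
    p,f=cam(n);M,t=pose(p)
    arm.grab_frame(n)
    for l in L:
        for e in arm.pinpoint(l,n)[:3]:
            c=np.array(e['point']); w=M@c+t
            print(n,l,round(e['p'],2),np.round(w,3),'px',np.round([p['cx']+f*c[0]/c[2],p['cy']+f*c[1]/c[2]]))
E
python3 det.py
```

```text
top jar_green 0.88 [ 0.455  0.018 -0.004] px [241. 229.]
top jar_green 0.69 [ 0.47  -0.079  0.001] px [279. 223.]
top jar_red 0.86 [ 0.595 -0.074  0.001] px [277. 174.]
top jar_blue 0.69 [ 0.495 -0.322 -0.   ] px [376. 213.]
top card_green 0.81 [0.555 0.268 0.003] px [142. 190.]
top card_red 0.63 [0.554 0.178 0.006] px [177. 190.]
top card_blue 0.93 [0.47  0.266 0.002] px [141. 224.]
top open_green 0.62 [ 0.38  -0.319  0.002] px [377. 259.]
top open_green 0.27 [ 0.492 -0.324 -0.003] px [376. 214.]
top open_red 0.95 [ 0.698 -0.377 -0.   ] px [394. 134.]
top open_red 0.69 [ 0.614 -0.296  0.001] px [364. 166.]
scene jar_green 0.88 [ 0.467 -0.078 -0.002] px [234. 160.]
scene jar_green 0.51 [ 0.491 -0.321 -0.001] px [144. 165.]
scene jar_blue 0.56 [ 0.494 -0.323 -0.002] px [143. 166.]
scene jar_yellow 0.67 [ 0.407 -0.185 -0.003] px [197. 141.]
scene jar_yellow 0.44 [0.472 0.181 0.005] px [330. 164.]
scene card_green 0.62 [0.562 0.264 0.007] px [364. 194.]
scene card_green 0.34 [ 0.408 -0.188 -0.005] px [196. 142.]
scene card_red 0.68 [0.558 0.177 0.007] px [330. 192.]
scene card_red 0.18 [ 0.618 -0.297 -0.001] px [144. 207.]
scene card_blue 0.81 [0.466 0.269 0.006] px [362. 163.]
scene card_yellow 0.78 [0.471 0.179 0.005] px [329. 164.]
scene card_yellow 0.51 [ 0.615 -0.293 -0.001] px [146. 206.]
scene card_yellow 0.32 [ 0.492 -0.322 -0.002] px [143. 165.]
scene open_green 0.74 [ 0.375 -0.316  0.004] px [152. 129.]
scene open_green 0.67 [ 0.617 -0.294 -0.002] px [145. 207.]
scene open_red 0.92 [ 0.71  -0.297  0.   ] px [137. 241.]
scene open_red 0.77 [ 0.617 -0.294 -0.   ] px [145. 206.]
scene open_red 0.59 [ 0.697 -0.378 -0.   ] px [105. 234.]
```

The top view shows these things, by pixel:
- **Wanted jars:** green lid (282,223), red lid (279,170), blue lid (385,212), yellow lid (331,250).
- **Look-alikes and open jars:** pink lid (238,230), purple (368,124) and (403,131), open red (371,163), open olive (384,263).
- **Other things:** steel lids (328,197), bottle (317,150).
- **Carton cards:** green (141,188), red (176,188), blue (139,225), yellow (175,225).

For jar_green the network's best guess, at 241,229, is the pink one, so I choose the jar at 282,223 instead. Next I measure by colour in both views and check a crop.

```bash
cat > meas.py <<'E'
from h import *
from itertools import combinations
im={};dp={}
for n in ['top','scene']:
    im[n]=cv2.imread(f'pics/{n}0.png'); dp[n]=np.load(f'{n}0.npy')
def world(n):
    p,f=cam(n);M,t=pose(p);v,u=np.mgrid[:384,:512]
    d=dp[n];c=np.stack([(u-p['cx'])/f*d,(v-p['cy'])/f*d,d],-1)
    return c@M.T+t
W={n:world(n) for n in im}
def ray(n,uv):
    p,f=cam(n);M,t=pose(p);r=M@np.array([(uv[0]-p['cx'])/f,(uv[1]-p['cy'])/f,1]);return t,r/np.linalg.norm(r)
def tri(a,b):
    A=np.zeros((3,3));B=np.zeros(3)
    for t,r in(a,b):
        P=np.eye(3)-np.outer(r,r);A+=P;B+=P@t
    return np.linalg.solve(A,B)
G={'jar_green':(.469,-.079),'jar_red':(.593,-.074),'jar_blue':(.494,-.323),'jar_yellow':(.407,-.186),'pink':(.455,.018),'open_red':(.616,-.295),'open_green':(.378,-.318),'lids':(.525,-.19),'bottle':(.645,-.165)}
res={}
for k,g in G.items():
    c={};z={}
    for n in im:
        w=W[n];m=(np.hypot(w[...,0]-g[0],w[...,1]-g[1])<.045)&(w[...,2]>.02)
        zt=np.percentile(w[m][:,2],90);mm=m&(w[...,2]>zt-.006)
        v,u=np.nonzero(mm);(c[n],rad)=cv2.minEnclosingCircle(np.stack([u,v],1).astype(np.float32));z[n]=(zt,w[mm].mean(0))
        if n=='top':
            res[k]=w[mm][:,:2].mean(0)
    P=tri(ray('top',c['top']),ray('scene',c['scene']))
    print(k,'tri',P.round(4),'top',z['top'][1].round(4),'scene',z['scene'][1].round(4))
hsv=cv2.cvtColor(im['top'],cv2.COLOR_BGR2HSV)
for k,(a,b) in {'green':(70,95),'red':(0,8),'blue':(105,125),'yellow':(18,32)}.items():
    Q={}
    for n in im:
        hsv=cv2.cvtColor(im[n],cv2.COLOR_BGR2HSV);w=W[n]
        m=(hsv[...,0]>=a)&(hsv[...,0]<=b)&(hsv[...,1]>120)&(abs(w[...,2]-.007)<.012)&(w[...,1]>.1)&(w[...,1]<.35)&(w[...,0]>.4)&(w[...,0]<.62)
        cn=w[m];r=cv2.minAreaRect(cn[:,:2].astype(np.float32)*1000)
        print('card',k,n,m.sum(),np.round(r[0],1),np.round(r[1],1),round(r[2],1),'z',cn[:,2].mean().round(4))
w=W['top'];m=(abs(w[...,2]-.038)<.006)&(w[...,1]>.1)&(w[...,1]<.35)&(w[...,0]>.4)&(w[...,0]<.65)
print('rim',cv2.minAreaRect(w[m][:,:2].astype(np.float32)*1000))
ks=list(res)
for a in list(G)[:4]:
  print(a,[(b,round(1000*np.hypot(*(res[a]-res[b]))),round(np.degrees(np.arctan2(*(res[b]-res[a])[::-1])))) for b in ks if b!=a and np.hypot(*(res[a]-res[b]))<.15])
cv2.imwrite('pics/crop.png',np.vstack([cv2.resize(im['top'][100:290,220:420],(600,570)) ]))
E
python3 meas.py
```

```text
jar_green tri [ 0.4705 -0.0778  0.0709] top [ 0.4705 -0.0775  0.0741] scene [ 0.4734 -0.0778  0.0743]
jar_red tri [ 0.5964 -0.0739  0.0702] top [ 0.5958 -0.0731  0.0742] scene [ 0.5985 -0.0737  0.0743]
jar_blue tri [ 0.4936 -0.3206  0.0689] top [ 0.4944 -0.3187  0.0741] scene [ 0.4966 -0.3194  0.0744]
jar_yellow tri [ 0.4083 -0.1904  0.0678] top [ 0.4089 -0.1891  0.0743] scene [ 0.4115 -0.1896  0.0744]
pink tri [ 0.5345 -0.0019  0.1819] top [ 0.4642 -0.0154  0.9258] scene [0.4589 0.0206 0.0745]
open_red tri [ 0.6145 -0.2934  0.06  ] top [ 0.6144 -0.2923  0.061 ] scene [ 0.6165 -0.2934  0.0615]
open_green tri [ 0.3777 -0.3164  0.0586] top [ 0.3782 -0.3157  0.0611] scene [ 0.38   -0.3159  0.0615]
lids tri [ 0.5336 -0.1954  0.0329] top [ 0.5335 -0.1947  0.0356] scene [ 0.5356 -0.195   0.0359]
bottle tri [ 0.6493 -0.1703  0.0817] top [ 0.6487 -0.1692  0.0863] scene [ 0.6507 -0.1703  0.0858]
card green top 797 [556.6 269.5] [70.4 75.9] 89.4 z 0.0072
card green scene 2 [529.7 277.3] [20.2  0. ] -91.9 z 0.0091
card red top 911 [555.4 182.8] [76.5 78.5] 89.9 z 0.0071
card red scene 644 [548.1 182. ] [79.2 69.4] 89.7 z 0.0073
card blue top 917 [469.1 271.9] [72.9 78.5] 87.9 z 0.0073
card blue scene 519 [463.  271.3] [72.8 66.1] 87.2 z 0.0074
card yellow top 1138 [513.6 222.6] [176.3 188.8] 88.9 z 0.0073
card yellow scene 592 [515.6 226.5] [166.  177.8] 89.1 z 0.0076
rim ((512.707763671875, 224.63851928710938), (180.83287048339844, 180.1755828857422), 88.92250061035156)
jar_green [('jar_red', 125, 2), ('jar_yellow', 128, -119), ('pink', 62, 96), ('lids', 133, -62)]
jar_red [('jar_green', 125, -178), ('pink', 144, 156), ('lids', 137, -117), ('bottle', 110, -61)]
jar_blue [('open_red', 123, 12), ('open_green', 116, 179), ('lids', 130, 73)]
jar_yellow [('jar_green', 128, 61), ('open_green', 130, -104), ('lids', 125, -3)]
```

View pics/crop.png

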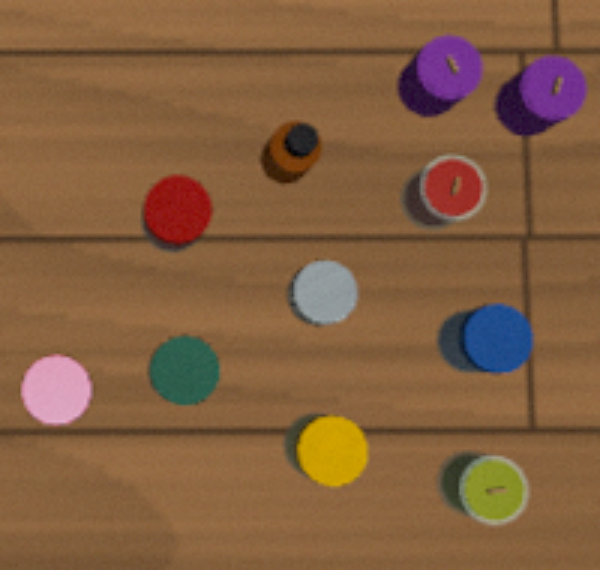

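The crop confirms the green lid (185,370), red (178,210), blue (497,338) and yellow (333,450). Pink (56,390), purple, the open jars, steel lids and bottle are separate. The heights fit: 74 mm for the jars, 7 mm for the cards and 38 mm for the rim.

I'll grip along world −45°/135° (tool yaw −135°), with fingertips 40 mm above the jar base so they clear the carton walls.

```bash
cat > go.py <<'E'
from h import *
import sys
P=dict(jg=(.4715,-.0777),jr=(.5968,-.0737),jb=(.4952,-.3195),jy=(.4098,-.1896),cg=(.5575,.2675),cr=(.5558,.1802),cb=(.4698,.2690),cy=(.4682,.1815))
s=arm.get_state();M=R.from_euler('xyz',s['ee_rot'])
a=sys.argv[1:]
print('t',round(s['t'],2),s['eef_pos'].round(4),s['ee_rot'].round(4),'w',round(s['width'],4))
tgt=R.from_euler('xyz',[np.pi,0,np.radians(-135)])
print('rot',np.degrees((M.inv()*tgt).as_rotvec()).round(2))
for k,z in zip(a[::2],a[1::2]):
    print(k,z,(M.inv().apply(np.r_[P[k],float(z)]-s['eef_pos'])*100).round(2))
E
python3 go.py jg .16 jg .054
```

```text
t 1.25 [ 0.2614 -0.6223  0.2406] [-3.1416  0.     -2.7438] w 0.0876
rot [ -0.     0.   -22.21]
jg .16 [-40.46  42.07   8.06]
jg .054 [-40.46  42.07  18.66]
```

Emit:
move_arm([
  {"translation": [-20.2,21,4],"rot": [0,0,-22.2],"hand": 0},
  {"translation": [-20.2,21,4],"rot": [0,0,-22.2],"hand": 0},
  {"translation": [-20.2,21,4],"rot": [0,0,-22.2],"hand": 0},
  {"translation": [-20.2,21,4],"rot": [0,0,-22.2],"hand": 0},
  {"translation": [-20.2,21,4],"rot": [0,0,-22.2],"hand": 0},
  {"translation": [-20.2,21,4],"rot": [0,0,-22.2],"hand": 0},
  {"translation": [-20.2,21,4],"rot": [0,0,-22.2],"hand": 0},
  {"translation": [-20.2,21,4],"rot": [0,0,-22.2],"hand": 0},
])

```text
t: 1.92
eef_pos: [0.3675, -0.3455, 0.2001]
ee_rot: [3.141, 0.001, -2.353]
force: [-1.1, 0.3, -0.4]
width: 0.0875
gripper_force: 0.0
```

```bash
python3 go.py jg .16 jg .054
```

```text
t 1.92 [ 0.3675 -0.3455  0.2001] [ 3.1410e+00  1.1000e-03 -2.3526e+00] w 0.0875
rot [0.03 0.07 0.21]
jg .16 [-26.33  11.49   4.05]
jg .054 [-26.31  11.48  14.65]
```

Emit:
move_arm([
  {"translation": [-26.2,11.5,4],"hand": 0},
  {"translation": [-26.2,11.5,4],"hand": 0},
  {"translation": [-26.2,11.5,4],"hand": 0},
  {"translation": [-26.2,11.5,4],"hand": 0},
  {"translation": [-26.2,11.5,4],"hand": 0},
  {"translation": [-26.2,11.5,4],"hand": 0},
  {"translation": [-26.2,11.5,4],"hand": 0},
  {"translation": [-26.2,11.5,4],"hand": 0},
])

```text
validation failed for argument at $.ro...
```

Emit:
move_arm([
  {"translation": [0,0,0],"hand": 0},
  {"translation": [0,0,0],"hand": 0},
])

```text
validation failed for argument at $.ro...
```

```bash
python3 go.py jg .16 jg .054
```

```text
t 1.92 [ 0.3675 -0.3455  0.2001] [ 3.1410e+00  1.1000e-03 -2.3526e+00] w 0.0875
rot [0.03 0.07 0.21]
jg .16 [-26.33  11.49   4.05]
jg .054 [-26.31  11.48  14.65]
```

Every row needs "rot".

Emit:
move_arm([
  {"translation": [-26.2,11.5,4],"rot": [0,0,0],"hand": 0},
  {"translation": [-26.2,11.5,4],"rot": [0,0,0],"hand": 0},
  {"translation": [-26.2,11.5,4],"rot": [0,0,0],"hand": 0},
  {"translation": [-26.2,11.5,4],"rot": [0,0,0],"hand": 0},
  {"translation": [-26.2,11.5,4],"rot": [0,0,0],"hand": 0},
  {"translation": [-26.2,11.5,4],"rot": [0,0,0],"hand": 0},
  {"translation": [-26.2,11.5,4],"rot": [0,0,0],"hand": 0},
  {"translation": [-26.2,11.5,4],"rot": [0,0,0],"hand": 0},
])

```text
t: 2.58
eef_pos: [0.4726, -0.0792, 0.1602]
ee_rot: [-3.141, 0.001, -2.352]
force: [-0.0, -0.2, 0.0]
width: 0.0879
gripper_force: 0.0
```

Emit:
move_arm([
  {"translation": [0,0,0],"rot": [0,0,0],"hand": 0},
  {"translation": [0,0,0],"rot": [0,0,0],"hand": 0},
])

```text
t: 2.75
eef_pos: [0.4703, -0.0837, 0.1606]
ee_rot: [3.141, -0.0, -2.355]
force: [0.1, 0.2, -0.2]
width: 0.0878
gripper_force: 0.0
```

```bash
python3 go.py jg .16 jg .054
```

```text
t 2.75 [ 0.4703 -0.0837  0.1606] [ 3.1415e+00 -3.0000e-04 -2.3550e+00] w 0.0878
rot [ 0.01 -0.02  0.07]
jg .16 [-0.51  0.33  0.06]
jg .054 [-0.51  0.33 10.66]
```

Emit:
move_arm([
  {"translation": [-0.5,0.3,2],"rot": [0,0,0],"hand": 0},
  {"translation": [-0.5,0.3,5],"rot": [0,0,0],"hand": 0},
  {"translation": [-0.5,0.3,8],"rot": [0,0,0],"hand": 0},
  {"translation": [-0.5,0.3,9.8],"rot": [0,0,0],"hand": 0},
  {"translation": [-0.5,0.3,10.6],"rot": [0,0,0],"hand": 0},
  {"translation": [-0.5,0.3,10.6],"rot": [0,0,0],"hand": 0},
  {"translation": [-0.5,0.3,10.6],"rot": [0,0,0],"hand": 0},
])

```text
t: 3.33
eef_pos: [0.472, -0.079, 0.0551]
ee_rot: [-3.141, -0.0, -2.357]
force: [-0.4, 0.2, 0.3]
width: 0.0879
gripper_force: 0.0
```

Emit:
move_arm([
  {"translation": [0,0,0],"rot": [0,0,0],"hand": 1},
  {"translation": [0,0,0],"rot": [0,0,0],"hand": 1},
  {"translation": [0,0,0],"rot": [0,0,0],"hand": 1},
  {"translation": [0,0,0],"rot": [0,0,0],"hand": 1},
  {"translation": [0,0,0],"rot": [0,0,0],"hand": 1},
  {"translation": [0,0,0],"rot": [0,0,0],"hand": 1},
], squeeze=25)

```text
t: 3.83
eef_pos: [0.4718, -0.0781, 0.0549]
ee_rot: [-3.141, 0.0, -2.356]
force: [0.4, 1.0, 3.2]
width: 0.0535
gripper_force: 25.1
```

```bash
python3 go.py jg .054 cg .17 cg .061
```

```text
t 3.83 [ 0.4718 -0.0781  0.0549] [-3.1414e+00  4.0000e-04 -2.3561e+00] w 0.0535
rot [-0.01  0.03  0.  ]
jg .054 [-0.    0.05  0.09]
cg .17 [-30.5   18.37 -11.5 ]
cg .061 [-30.5   18.38  -0.6 ]
```

Emit:
move_arm([
  {"translation": [0,0,-1],"rot": [0,0,0],"hand": 1},
  {"translation": [0,0,-3],"rot": [0,0,0],"hand": 1},
  {"translation": [0,0,-6],"rot": [0,0,0],"hand": 1},
  {"translation": [0,0,-9],"rot": [0,0,0],"hand": 1},
  {"translation": [0,0,-11],"rot": [0,0,0],"hand": 1},
  {"translation": [0,0,-11.5],"rot": [0,0,0],"hand": 1},
])

```text
t: 4.33
eef_pos: [0.4734, -0.078, 0.173]
ee_rot: [-3.138, 0.004, -2.356]
force: [0.6, -0.8, -2.6]
width: 0.0538
gripper_force: 25.0
```

Emit:
move_arm([
  {"translation": [-1.0,0.6,0],"rot": [0,0,0],"hand": 1},
  {"translation": [-3.0,1.8,0],"rot": [0,0,0],"hand": 1},
  {"translation": [-5.5,3.3,0],"rot": [0,0,0],"hand": 1},
  {"translation": [-8,4.8,0],"rot": [0,0,0],"hand": 1},
  {"translation": [-10.5,6.3,0],"rot": [0,0,0],"hand": 1},
  {"translation": [-13,7.8,0],"rot": [0,0,0],"hand": 1},
  {"translation": [-15.5,9.3,0],"rot": [0,0,0],"hand": 1},
  {"translation": [-18,10.8,0],"rot": [0,0,0],"hand": 1},
])

```text
t: 5.0
eef_pos: [0.5218, 0.1271, 0.1677]
ee_rot: [3.141, -0.003, -2.356]
force: [-0.2, -0.8, -1.6]
width: 0.0538
gripper_force: 25.0
```

Emit:
move_arm([
  {"translation": [-2.5,1.5,0],"rot": [0,0,0],"hand": 1},
  {"translation": [-5,3,0],"rot": [0,0,0],"hand": 1},
  {"translation": [-7.5,4.5,0],"rot": [0,0,0],"hand": 1},
  {"translation": [-10,6,0],"rot": [0,0,0],"hand": 1},
  {"translation": [-11.5,7,0],"rot": [0,0,0],"hand": 1},
  {"translation": [-12.5,7.6,0],"rot": [0,0,0],"hand": 1},
  {"translation": [-12.5,7.6,0],"rot": [0,0,0],"hand": 1},
  {"translation": [-12.5,7.6,0],"rot": [0,0,0],"hand": 1},
])

```text
t: 5.67
eef_pos: [0.5566, 0.2674, 0.1682]
ee_rot: [3.141, -0.002, -2.356]
force: [-1.3, -0.2, -0.6]
width: 0.0534
gripper_force: 25.0
```

```bash
python3 - <<'E'
from h import *
im,d=arm.grab_frame('wrist'); cv2.imwrite('pics/w1.png',im[:,:,::-1])
E
python3 go.py cg .17 cg .062
```

```text
t 5.72 [0.5566 0.2668 0.1686] [ 3.1413e+00 -1.9000e-03 -2.3565e+00] w 0.0536
rot [ 0.02 -0.11 -0.02]
cg .17 [-0.11 -0.01 -0.14]
cg .062 [-0.13 -0.02 10.66]
```

View pics/w1.png

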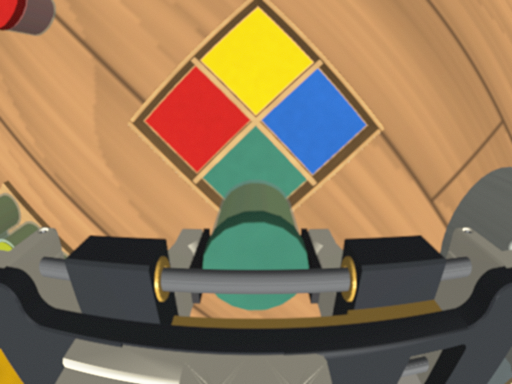

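The wrist view shows the green jar held upright (255,245), in line with the green card (255,170). Now I lower it.

Emit:
move_arm([
  {"translation": [-0.1,0,2],"rot": [0,0,0],"hand": 1},
  {"translation": [-0.1,0,5],"rot": [0,0,0],"hand": 1},
  {"translation": [-0.1,0,8],"rot": [0,0,0],"hand": 1},
  {"translation": [-0.1,0,9.6],"rot": [0,0,0],"hand": 1},
  {"translation": [-0.1,0,10.1],"rot": [0,0,0],"hand": 1},
  {"translation": [-0.1,0,10.3],"rot": [0,0,0],"hand": 1},
  {"translation": [-0.1,0,10.3],"rot": [0,0,0],"hand": 1},
  {"translation": [-0.1,0,10.3],"rot": [0,0,0],"hand": 1},
])

```text
t: 6.38
eef_pos: [0.5589, 0.2685, 0.0681]
ee_rot: [-3.141, 0.002, -2.356]
force: [0.9, 0.0, -2.1]
width: 0.0536
gripper_force: 25.0
```

Emit:
move_arm([
  {"translation": [0,0,0.15],"rot": [0,0,0],"hand": 1},
  {"translation": [0,0,0.3],"rot": [0,0,0],"hand": 1},
  {"translation": [0,0,0.3],"rot": [0,0,0],"hand": 1},
  {"translation": [0,0,0.3],"rot": [0,0,0],"hand": 1},
])

```text
t: 6.72
eef_pos: [0.5581, 0.2684, 0.0639]
ee_rot: [-3.142, 0.001, -2.356]
force: [-0.3, -0.4, -3.2]
width: 0.0537
gripper_force: 25.0
```

Emit:
move_arm([
  {"translation": [0,0,0.1],"rot": [0,0,0],"hand": 1},
  {"translation": [0,0,0.2],"rot": [0,0,0],"hand": 1},
  {"translation": [0,0,0.2],"rot": [0,0,0],"hand": 1},
  {"translation": [0,0,0.2],"rot": [0,0,0],"hand": 1},
])

```text
t: 7.05
eef_pos: [0.5582, 0.2684, 0.0619]
ee_rot: [-3.141, 0.0, -2.356]
force: [-1.7, -0.3, 2.7]
width: 0.0537
gripper_force: 25.0
```

Emit:
move_arm([
  {"translation": [0,0,0],"rot": [0,0,0],"hand": 0.15},
  {"translation": [0,0,0],"rot": [0,0,0],"hand": 0.15},
  {"translation": [0,0,0],"rot": [0,0,0],"hand": 0.15},
  {"translation": [0,0,0],"rot": [0,0,0],"hand": 0.15},
  {"translation": [0,0,-2],"rot": [0,0,0],"hand": 0.15},
  {"translation": [0,0,-5],"rot": [0,0,0],"hand": 0.15},
  {"translation": [0,0,-8],"rot": [0,0,0],"hand": 0.15},
  {"translation": [0,0,-10],"rot": [0,0,0],"hand": 0},
])

```text
t: 7.72
eef_pos: [0.5589, 0.2686, 0.1644]
ee_rot: [-3.141, 0.002, -2.356]
force: [0.2, 0.8, 0.7]
width: 0.0775
gripper_force: 0.0
```

Emit:
move_arm([
  {"translation": [2.5,-3.1,0],"rot": [0,0,0],"hand": 0},
  {"translation": [5,-6.2,0],"rot": [0,0,0],"hand": 0},
  {"translation": [7.5,-9.3,0],"rot": [0,0,0],"hand": 0},
  {"translation": [10,-12.5,0],"rot": [0,0,0],"hand": 0},
  {"translation": [12.5,-15.6,0],"rot": [0,0,0],"hand": 0},
  {"translation": [15,-18.8,0],"rot": [0,0,0],"hand": 0},
  {"translation": [17.5,-22,0],"rot": [0,0,0],"hand": 0},
  {"translation": [19.5,-24.5,0],"rot": [0,0,0],"hand": 0},
])

```text
t: 8.38
eef_pos: [0.5933, -0.0455, 0.1617]
ee_rot: [-3.141, 0.0, -2.357]
force: [0.5, 1.3, 0.0]
width: 0.0875
gripper_force: 0.0
```

Emit:
move_arm([
  {"translation": [1.5,-1.9,0],"rot": [0,0,0],"hand": 0},
  {"translation": [1.9,-2.4,0],"rot": [0,0,0],"hand": 0},
  {"translation": [1.9,-2.4,0],"rot": [0,0,0],"hand": 0},
  {"translation": [1.9,-2.4,0],"rot": [0,0,0],"hand": 0},
])

```text
t: 8.72
eef_pos: [0.5968, -0.0733, 0.1614]
ee_rot: [3.141, -0.0, -2.357]
force: [-0.2, 0.9, 0.5]
width: 0.0874
gripper_force: 0.0
```

```bash
python3 - <<'E'
from h import *
im,d=arm.grab_frame('top'); cv2.imwrite('pics/t1.png',im[:,:,::-1])
E
python3 go.py jr .16 jr .054
```

```text
t 8.77 [ 0.5968 -0.0726  0.1615] [ 3.1415e+00  1.0000e-04 -2.3563e+00] w 0.088
rot [ 0.01  0.   -0.  ]
jr .16 [ 0.08 -0.07  0.15]
jr .054 [ 0.08 -0.07 10.75]
```

View pics/t1.png

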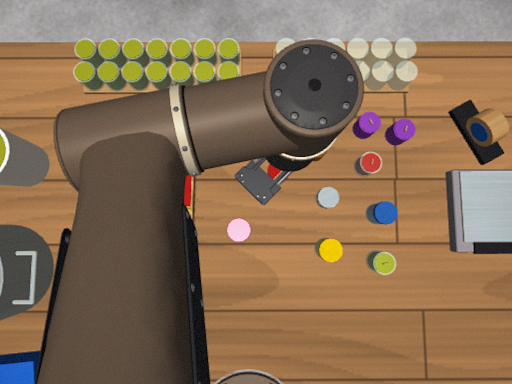

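The arm hides the carton in this view. The gripper stands over the red jar (273,172), and the other things have not moved. I go on with red.

Emit:
move_arm([
  {"translation": [0.1,-0.1,2],"rot": [0,0,0],"hand": 0},
  {"translation": [0.1,-0.1,5],"rot": [0,0,0],"hand": 0},
  {"translation": [0.1,-0.1,8],"rot": [0,0,0],"hand": 0},
  {"translation": [0.1,-0.1,9.8],"rot": [0,0,0],"hand": 0},
  {"translation": [0.1,-0.1,10.7],"rot": [0,0,0],"hand": 0},
  {"translation": [0.1,-0.1,10.7],"rot": [0,0,0],"hand": 0},
  {"translation": [0.1,-0.1,10.7],"rot": [0,0,0],"hand": 0},
])

```text
t: 9.35
eef_pos: [0.5973, -0.0738, 0.055]
ee_rot: [-3.141, -0.0, -2.355]
force: [0.1, -0.0, 1.1]
width: 0.0874
gripper_force: 0.0
```

Emit:
move_arm([
  {"translation": [0,0,0],"rot": [0,0,0],"hand": 1},
  {"translation": [0,0,0],"rot": [0,0,0],"hand": 1},
  {"translation": [0,0,0],"rot": [0,0,0],"hand": 1},
  {"translation": [0,0,0],"rot": [0,0,0],"hand": 1},
  {"translation": [0,0,0],"rot": [0,0,0],"hand": 1},
  {"translation": [0,0,0],"rot": [0,0,0],"hand": 1},
], squeeze=25)

```text
t: 9.85
eef_pos: [0.5969, -0.0747, 0.0549]
ee_rot: [-3.141, 0.0, -2.357]
force: [-1.9, 0.1, 3.7]
width: 0.0539
gripper_force: 25.1
```

```bash
python3 go.py jr .054 cr .17 cr .061
```

```text
t 9.85 [ 0.5969 -0.0747  0.0549] [-3.1414e+00  4.0000e-04 -2.3566e+00] w 0.0539
rot [-0.01  0.02 -0.02]
jr .054 [-0.06  0.08  0.09]
cr .17 [-15.11  20.94 -11.5 ]
cr .061 [-15.11  20.94  -0.6 ]
```

Emit:
move_arm([
  {"translation": [0,0,-1],"rot": [0,0,0],"hand": 1},
  {"translation": [0,0,-3],"rot": [0,0,0],"hand": 1},
  {"translation": [0,0,-6],"rot": [0,0,0],"hand": 1},
  {"translation": [0,0,-9],"rot": [0,0,0],"hand": 1},
  {"translation": [0,0,-11],"rot": [0,0,0],"hand": 1},
  {"translation": [0,0,-11.5],"rot": [0,0,0],"hand": 1},
])

```text
t: 10.35
eef_pos: [0.5987, -0.0747, 0.1744]
ee_rot: [-3.137, 0.005, -2.356]
force: [1.4, 0.2, -1.7]
width: 0.0536
gripper_force: 25.0
```

Emit:
move_arm([
  {"translation": [-0.7,1,0],"rot": [0,0,0],"hand": 1},
  {"translation": [-2.1,3,0],"rot": [0,0,0],"hand": 1},
  {"translation": [-3.8,5.3,0],"rot": [0,0,0],"hand": 1},
  {"translation": [-5.4,7.5,0],"rot": [0,0,0],"hand": 1},
  {"translation": [-7.2,10,0],"rot": [0,0,0],"hand": 1},
  {"translation": [-9,12.5,0],"rot": [0,0,0],"hand": 1},
  {"translation": [-10.8,15,0],"rot": [0,0,0],"hand": 1},
  {"translation": [-12.6,17.5,0],"rot": [0,0,0],"hand": 1},
])

```text
t: 11.02
eef_pos: [0.5607, 0.1396, 0.1684]
ee_rot: [3.141, -0.002, -2.357]
force: [1.9, -0.0, -2.3]
width: 0.0535
gripper_force: 25.0
```

Emit:
move_arm([
  {"translation": [-1.5,2.1,0],"rot": [0,0,0],"hand": 1},
  {"translation": [-2.2,3.1,0],"rot": [0,0,0],"hand": 1},
  {"translation": [-2.5,3.4,0],"rot": [0,0,0],"hand": 1},
  {"translation": [-2.5,3.4,0],"rot": [0,0,0],"hand": 1},
  {"translation": [-2.5,3.4,0],"rot": [0,0,0],"hand": 1},
])

```text
t: 11.43
eef_pos: [0.5555, 0.1794, 0.1689]
ee_rot: [3.141, -0.001, -2.356]
force: [0.7, 0.0, -1.7]
width: 0.0535
gripper_force: 25.0
```

```bash
python3 - <<'E'
from h import *
im,d=arm.grab_frame('wrist'); cv2.imwrite('pics/w2.png',im[:,:,::-1])
E
python3 go.py cr .17 cr .062
```

```text
t 11.48 [0.5557 0.179  0.1691] [ 3.1414e+00 -1.1000e-03 -2.3569e+00] w 0.0533
rot [ 0.01 -0.07 -0.04]
cr .17 [-0.1   0.08 -0.09]
cr .062 [-0.11  0.08 10.71]
```

View pics/w2.png

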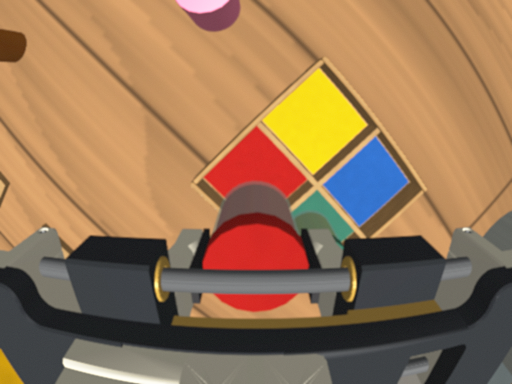

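The red jar is held upright (255,240), in front of the red card (255,165). I lower it.

Emit:
move_arm([
  {"translation": [-0.1,0.1,2],"rot": [0,0,0],"hand": 1},
  {"translation": [-0.1,0.1,5],"rot": [0,0,0],"hand": 1},
  {"translation": [-0.1,0.1,8],"rot": [0,0,0],"hand": 1},
  {"translation": [-0.1,0.1,9.6],"rot": [0,0,0],"hand": 1},
  {"translation": [-0.1,0.1,10.2],"rot": [0,0,0],"hand": 1},
  {"translation": [-0.1,0.1,10.5],"rot": [0,0,0],"hand": 1},
  {"translation": [-0.1,0.1,10.5],"rot": [0,0,0],"hand": 1},
  {"translation": [-0.1,0.1,10.5],"rot": [0,0,0],"hand": 1},
])

```text
t: 12.15
eef_pos: [0.5568, 0.1813, 0.0657]
ee_rot: [-3.141, 0.002, -2.357]
force: [-0.2, 0.2, -1.4]
width: 0.0533
gripper_force: 25.0
```

Emit:
move_arm([
  {"translation": [0,0,0.1],"rot": [0,0,0],"hand": 1},
  {"translation": [0,0,0.2],"rot": [0,0,0],"hand": 1},
  {"translation": [0,0,0.2],"rot": [0,0,0],"hand": 1},
  {"translation": [0,0,0.2],"rot": [0,0,0],"hand": 1},
])

```text
t: 12.48
eef_pos: [0.556, 0.1815, 0.0631]
ee_rot: [-3.141, 0.001, -2.356]
force: [-0.4, 0.5, -1.4]
width: 0.0536
gripper_force: 25.0
```

Emit:
move_arm([
  {"translation": [0,0,0.1],"rot": [0,0,0],"hand": 1},
  {"translation": [0,0,0.15],"rot": [0,0,0],"hand": 1},
  {"translation": [0,0,0.15],"rot": [0,0,0],"hand": 1},
  {"translation": [0,0,0.15],"rot": [0,0,0],"hand": 1},
])

```text
t: 12.82
eef_pos: [0.5562, 0.1815, 0.0619]
ee_rot: [-3.141, 0.001, -2.356]
force: [-3.0, -0.1, 6.0]
width: 0.0536
gripper_force: 25.0
```

Emit:
move_arm([
  {"translation": [0,0,0],"rot": [0,0,0],"hand": 0.15},
  {"translation": [0,0,0],"rot": [0,0,0],"hand": 0.15},
  {"translation": [0,0,0],"rot": [0,0,0],"hand": 0.15},
  {"translation": [0,0,0],"rot": [0,0,0],"hand": 0.15},
  {"translation": [0,0,-2],"rot": [0,0,0],"hand": 0.15},
  {"translation": [0,0,-5],"rot": [0,0,0],"hand": 0.15},
  {"translation": [0,0,-8],"rot": [0,0,0],"hand": 0.15},
  {"translation": [0,0,-10],"rot": [0,0,0],"hand": 0},
])

```text
t: 13.48
eef_pos: [0.5567, 0.1816, 0.1638]
ee_rot: [-3.141, 0.002, -2.356]
force: [-0.1, 0.4, 0.4]
width: 0.0774
gripper_force: 0.0
```

Emit:
move_arm([
  {"translation": [2.0,-1.6,0],"rot": [0,0,0],"hand": 0},
  {"translation": [5,-3.9,0],"rot": [0,0,0],"hand": 0},
  {"translation": [8,-6.3,0],"rot": [0,0,0],"hand": 0},
  {"translation": [11,-8.6,0],"rot": [0,0,0],"hand": 0},
  {"translation": [14,-11,0],"rot": [0,0,0],"hand": 0},
  {"translation": [17,-13.3,0],"rot": [0,0,0],"hand": 0},
  {"translation": [20,-15.7,0],"rot": [0,0,0],"hand": 0},
  {"translation": [23,-18,0],"rot": [0,0,0],"hand": 0},
])

```text
t: 14.15
eef_pos: [0.5201, -0.1103, 0.1612]
ee_rot: [-3.141, 0.0, -2.356]
force: [-0.2, -0.1, 0.5]
width: 0.0876
gripper_force: 0.0
```

Emit:
move_arm([
  {"translation": [3,-2.3,0],"rot": [0,0,0],"hand": 0},
  {"translation": [6,-4.7,0],"rot": [0,0,0],"hand": 0},
  {"translation": [9,-7,0],"rot": [0,0,0],"hand": 0},
  {"translation": [12,-9.4,0],"rot": [0,0,0],"hand": 0},
  {"translation": [15,-11.7,0],"rot": [0,0,0],"hand": 0},
  {"translation": [16.7,-13.1,0],"rot": [0,0,0],"hand": 0},
  {"translation": [16.7,-13.1,0],"rot": [0,0,0],"hand": 0},
  {"translation": [16.7,-13.1,0],"rot": [0,0,0],"hand": 0},
])

```text
t: 14.82
eef_pos: [0.4944, -0.3206, 0.1605]
ee_rot: [3.141, -0.0, -2.359]
force: [0.1, 1.7, -0.1]
width: 0.0878
gripper_force: 0.0
```

```bash
python3 - <<'E'
from h import *
im,d=arm.grab_frame('scene'); im=cv2.resize(im[90:260,80:420],(800,400)); cv2.imwrite('pics/s2.png',im[:,:,::-1])
E
python3 go.py jb .16 jb .054
```

```text
t 14.87 [ 0.4946 -0.3197  0.1607] [ 3.1410e+00 -2.0000e-04 -2.3579e+00] w 0.0876
rot [ 0.04 -0.01 -0.1 ]
jb .16 [-0.05 -0.03  0.07]
jb .054 [-0.05 -0.03 10.67]
```

View pics/s2.png

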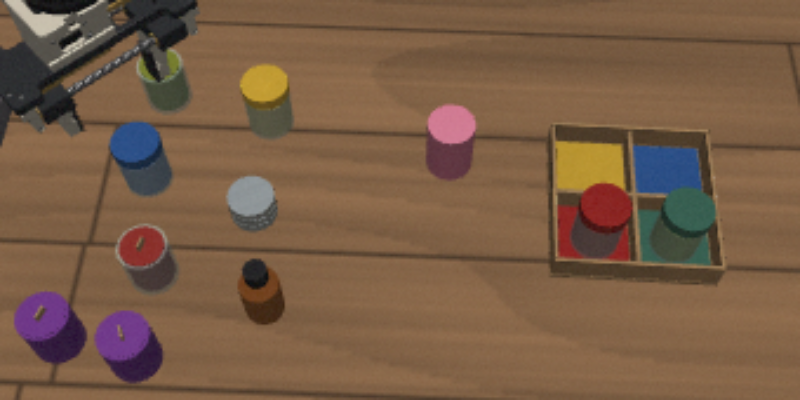

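The red (605,220) and green (690,225) jars stand upright in their cells, and nothing else has moved. Blue is next.

Emit:
move_arm([
  {"translation": [0,0,2],"rot": [0,0,0],"hand": 0},
  {"translation": [0,0,5],"rot": [0,0,0],"hand": 0},
  {"translation": [0,0,8],"rot": [0,0,0],"hand": 0},
  {"translation": [0,0,9.8],"rot": [0,0,0],"hand": 0},
  {"translation": [0,0,10.6],"rot": [0,0,0],"hand": 0},
  {"translation": [0,0,10.6],"rot": [0,0,0],"hand": 0},
  {"translation": [0,0,10.6],"rot": [0,0,0],"hand": 0},
])

```text
t: 15.45
eef_pos: [0.4957, -0.3189, 0.0557]
ee_rot: [-3.141, -0.0, -2.355]
force: [-0.5, -0.3, 0.1]
width: 0.0879
gripper_force: 0.0
```

Emit:
move_arm([
  {"translation": [0,0,0],"rot": [0,0,0],"hand": 1},
  {"translation": [0,0,0],"rot": [0,0,0],"hand": 1},
  {"translation": [0,0,0],"rot": [0,0,0],"hand": 1},
  {"translation": [0,0,0],"rot": [0,0,0],"hand": 1},
  {"translation": [0,0,0],"rot": [0,0,0],"hand": 1},
  {"translation": [0,0,0],"rot": [0,0,0],"hand": 1},
], squeeze=25)

```text
t: 15.95
eef_pos: [0.4952, -0.3195, 0.0555]
ee_rot: [-3.141, 0.0, -2.356]
force: [-0.3, 0.1, 1.7]
width: 0.0532
gripper_force: 25.1
```

```bash
python3 go.py jb .054 cb .17 cb .061
```

```text
t 15.95 [ 0.4952 -0.3195  0.0555] [-3.1410e+00  3.0000e-04 -2.3564e+00] w 0.0532
rot [-0.04  0.02 -0.01]
jb .054 [ 0.   -0.    0.15]
cb .17 [-39.81  43.41 -11.47]
cb .061 [-39.8   43.42  -0.57]
```

Emit:
move_arm([
  {"translation": [0,0,-1],"rot": [0,0,0],"hand": 1},
  {"translation": [0,0,-3],"rot": [0,0,0],"hand": 1},
  {"translation": [0,0,-6],"rot": [0,0,0],"hand": 1},
  {"translation": [0,0,-9],"rot": [0,0,0],"hand": 1},
  {"translation": [0,0,-11],"rot": [0,0,0],"hand": 1},
  {"translation": [0,0,-11.5],"rot": [0,0,0],"hand": 1},
])

```text
t: 16.45
eef_pos: [0.4966, -0.3201, 0.1746]
ee_rot: [-3.136, 0.002, -2.356]
force: [1.3, -0.2, -2.7]
width: 0.0538
gripper_force: 25.0
```

Emit:
move_arm([
  {"translation": [-0.7,0.8,0],"rot": [0,0,0],"hand": 1},
  {"translation": [-2,2.2,0],"rot": [0,0,0],"hand": 1},
  {"translation": [-4,4.4,0],"rot": [0,0,0],"hand": 1},
  {"translation": [-6,6.6,0],"rot": [0,0,0],"hand": 1},
  {"translation": [-8,8.7,0],"rot": [0,0,0],"hand": 1},
  {"translation": [-10,10.9,0],"rot": [0,0,0],"hand": 1},
  {"translation": [-12,13.1,0],"rot": [0,0,0],"hand": 1},
  {"translation": [-14,15.3,0],"rot": [0,0,0],"hand": 1},
])

```text
t: 17.12
eef_pos: [0.4842, -0.1105, 0.1686]
ee_rot: [3.14, -0.002, -2.357]
force: [0.4, 0.4, -2.9]
width: 0.0538
gripper_force: 25.0
```

Emit:
move_arm([
  {"translation": [-2,2.2,0],"rot": [0,0,0],"hand": 1},
  {"translation": [-4,4.4,0],"rot": [0,0,0],"hand": 1},
  {"translation": [-6,6.6,0],"rot": [0,0,0],"hand": 1},
  {"translation": [-8,8.7,0],"rot": [0,0,0],"hand": 1},
  {"translation": [-10,10.9,0],"rot": [0,0,0],"hand": 1},
  {"translation": [-12,13.1,0],"rot": [0,0,0],"hand": 1},
  {"translation": [-14,15.3,0],"rot": [0,0,0],"hand": 1},
  {"translation": [-16,17.5,0],"rot": [0,0,0],"hand": 1},
])

```text
t: 17.78
eef_pos: [0.4736, 0.1259, 0.1688]
ee_rot: [3.141, -0.002, -2.357]
force: [1.3, 0.6, -2.7]
width: 0.0537
gripper_force: 25.0
```

Emit:
move_arm([
  {"translation": [-2,2.2,0],"rot": [0,0,0],"hand": 1},
  {"translation": [-4,4.4,0],"rot": [0,0,0],"hand": 1},
  {"translation": [-6,6.5,0],"rot": [0,0,0],"hand": 1},
  {"translation": [-8,8.7,0],"rot": [0,0,0],"hand": 1},
  {"translation": [-9.3,10.1,0],"rot": [0,0,0],"hand": 1},
  {"translation": [-9.8,10.6,0],"rot": [0,0,0],"hand": 1},
  {"translation": [-9.8,10.6,0],"rot": [0,0,0],"hand": 1},
  {"translation": [-9.8,10.6,0],"rot": [0,0,0],"hand": 1},
])

```text
t: 18.45
eef_pos: [0.4687, 0.2684, 0.1689]
ee_rot: [3.141, -0.003, -2.356]
force: [-0.4, -0.7, -2.9]
width: 0.0536
gripper_force: 25.0
```

```bash
python3 - <<'E'
from h import *
im,d=arm.grab_frame('wrist'); cv2.imwrite('pics/w3.png',im[:,:,::-1])
E
python3 go.py cb .17 cb .0625
```

```text
t 18.5 [0.4689 0.268  0.1691] [ 3.1415e+00 -2.2000e-03 -2.3565e+00] w 0.0534
rot [ 0.01 -0.13 -0.02]
cb .17 [-0.14  0.01 -0.09]
cb .0625 [-1.600e-01  1.000e-02  1.066e+01]
```

View pics/w3.png

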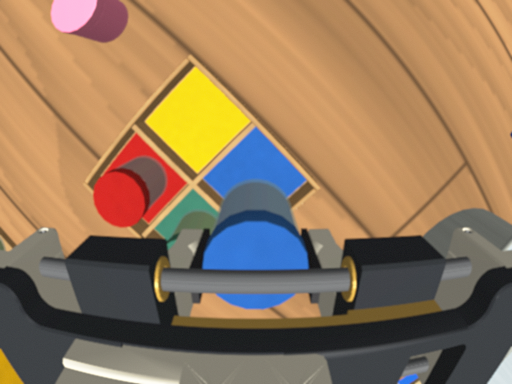

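The blue jar (255,240) stands in front of the blue card (255,165), and the red jar (125,195) is in place. I lower it.

Emit:
move_arm([
  {"translation": [-0.1,0,2],"rot": [0,0,0],"hand": 1},
  {"translation": [-0.1,0,5],"rot": [0,0,0],"hand": 1},
  {"translation": [-0.1,0,8],"rot": [0,0,0],"hand": 1},
  {"translation": [-0.1,0,9.6],"rot": [0,0,0],"hand": 1},
  {"translation": [-0.1,0,10.2],"rot": [0,0,0],"hand": 1},
  {"translation": [-0.1,0,10.5],"rot": [0,0,0],"hand": 1},
  {"translation": [-0.1,0,10.5],"rot": [0,0,0],"hand": 1},
  {"translation": [-0.1,0,10.5],"rot": [0,0,0],"hand": 1},
])

```text
t: 19.17
eef_pos: [0.4711, 0.2699, 0.0662]
ee_rot: [-3.141, 0.002, -2.357]
force: [0.2, 0.8, -1.9]
width: 0.0532
gripper_force: 25.0
```

Emit:
move_arm([
  {"translation": [0,0,0.1],"rot": [0,0,0],"hand": 1},
  {"translation": [0,0,0.2],"rot": [0,0,0],"hand": 1},
  {"translation": [0,0,0.2],"rot": [0,0,0],"hand": 1},
  {"translation": [0,0,0.2],"rot": [0,0,0],"hand": 1},
])

```text
t: 19.5
eef_pos: [0.4705, 0.2699, 0.0635]
ee_rot: [3.142, 0.001, -2.356]
force: [-0.7, 0.1, -2.3]
width: 0.0532
gripper_force: 25.0
```

Emit:
move_arm([
  {"translation": [0,0,0.1],"rot": [0,0,0],"hand": 1},
  {"translation": [0,0,0.15],"rot": [0,0,0],"hand": 1},
  {"translation": [0,0,0.15],"rot": [0,0,0],"hand": 1},
  {"translation": [0,0,0.15],"rot": [0,0,0],"hand": 1},
])

```text
t: 19.83
eef_pos: [0.4706, 0.2699, 0.0624]
ee_rot: [-3.141, 0.001, -2.356]
force: [-2.3, -1.0, 4.9]
width: 0.0536
gripper_force: 25.0
```

Emit:
move_arm([
  {"translation": [0,0,0],"rot": [0,0,0],"hand": 0.15},
  {"translation": [0,0,0],"rot": [0,0,0],"hand": 0.15},
  {"translation": [0,0,0],"rot": [0,0,0],"hand": 0.15},
  {"translation": [0,0,0],"rot": [0,0,0],"hand": 0.15},
  {"translation": [0,0,-2],"rot": [0,0,0],"hand": 0.15},
  {"translation": [0,0,-5],"rot": [0,0,0],"hand": 0.15},
  {"translation": [0,0,-8],"rot": [0,0,0],"hand": 0.15},
  {"translation": [0,0,-10],"rot": [0,0,0],"hand": 0},
])

```text
t: 20.5
eef_pos: [0.471, 0.2701, 0.1642]
ee_rot: [-3.141, 0.002, -2.356]
force: [0.6, 0.9, 0.1]
width: 0.0775
gripper_force: 0.0
```

Emit:
move_arm([
  {"translation": [1.5,-1.1,0],"rot": [0,0,0],"hand": 0},
  {"translation": [4,-3.1,0],"rot": [0,0,0],"hand": 0},
  {"translation": [6.5,-5,0],"rot": [0,0,0],"hand": 0},
  {"translation": [9,-6.9,0],"rot": [0,0,0],"hand": 0},
  {"translation": [11.5,-8.8,0],"rot": [0,0,0],"hand": 0},
  {"translation": [14,-10.7,0],"rot": [0,0,0],"hand": 0},
  {"translation": [17,-13,0],"rot": [0,0,0],"hand": 0},
  {"translation": [20,-15.3,0],"rot": [0,0,0],"hand": 0},
])

```text
t: 21.17
eef_pos: [0.4363, 0.0185, 0.1613]
ee_rot: [3.142, 0.0, -2.355]
force: [1.1, -0.1, 0.3]
width: 0.0878
gripper_force: 0.0
```

Emit:
move_arm([
  {"translation": [3,-2.3,0],"rot": [0,0,0],"hand": 0},
  {"translation": [6,-4.6,0],"rot": [0,0,0],"hand": 0},
  {"translation": [9,-6.9,0],"rot": [0,0,0],"hand": 0},
  {"translation": [12,-9.2,0],"rot": [0,0,0],"hand": 0},
  {"translation": [15,-11.5,0],"rot": [0,0,0],"hand": 0},
  {"translation": [16.8,-12.9,0],"rot": [0,0,0],"hand": 0},
  {"translation": [16.8,-12.9,0],"rot": [0,0,0],"hand": 0},
  {"translation": [16.8,-12.9,0],"rot": [0,0,0],"hand": 0},
])

```text
t: 21.83
eef_pos: [0.4086, -0.1911, 0.161]
ee_rot: [3.141, -0.0, -2.36]
force: [0.4, -0.0, -0.8]
width: 0.0879
gripper_force: 0.0
```

```bash
python3 go.py jy .16 jy .054
```

```text
t 21.83 [ 0.4086 -0.1911  0.161 ] [ 3.1409e+00 -4.0000e-04 -2.3597e+00] w 0.0879
rot [ 0.04 -0.03 -0.2 ]
jy .16 [-0.19  0.03  0.1 ]
jy .054 [-0.2   0.02 10.7 ]
```

Emit:
move_arm([
  {"translation": [0,0,2],"rot": [0,0,0],"hand": 0},
  {"translation": [0,0,5],"rot": [0,0,0],"hand": 0},
  {"translation": [0,0,8],"rot": [0,0,0],"hand": 0},
  {"translation": [0,0,9.8],"rot": [0,0,0],"hand": 0},
  {"translation": [0,0,10.6],"rot": [0,0,0],"hand": 0},
  {"translation": [0,0,10.6],"rot": [0,0,0],"hand": 0},
  {"translation": [0,0,10.6],"rot": [0,0,0],"hand": 0},
])

```text
t: 22.42
eef_pos: [0.4099, -0.1895, 0.0559]
ee_rot: [3.142, -0.0, -2.355]
force: [-0.1, -0.8, 0.6]
width: 0.0876
gripper_force: 0.0
```

Emit:
move_arm([
  {"translation": [0,0,0],"rot": [0,0,0],"hand": 1},
  {"translation": [0,0,0],"rot": [0,0,0],"hand": 1},
  {"translation": [0,0,0],"rot": [0,0,0],"hand": 1},
  {"translation": [0,0,0],"rot": [0,0,0],"hand": 1},
  {"translation": [0,0,0],"rot": [0,0,0],"hand": 1},
  {"translation": [0,0,0],"rot": [0,0,0],"hand": 1},
], squeeze=25)

```text
t: 22.92
eef_pos: [0.4096, -0.1899, 0.0559]
ee_rot: [-3.141, 0.0, -2.356]
force: [0.2, -0.2, 2.1]
width: 0.0539
gripper_force: 25.1
```

```bash
python3 go.py jy .054 cy .17 cy .061
```

```text
t 22.92 [ 0.4096 -0.1899  0.0559] [-3.1411e+00  5.0000e-04 -2.3564e+00] w 0.0539
rot [-0.03  0.03 -0.01]
jy .054 [-0.04  0.01  0.19]
cy .17 [-30.41  22.13 -11.41]
cy .061 [-30.4   22.13  -0.51]
```

Emit:
move_arm([
  {"translation": [0,0,-1],"rot": [0,0,0],"hand": 1},
  {"translation": [0,0,-3],"rot": [0,0,0],"hand": 1},
  {"translation": [0,0,-6],"rot": [0,0,0],"hand": 1},
  {"translation": [0,0,-9],"rot": [0,0,0],"hand": 1},
  {"translation": [0,0,-11],"rot": [0,0,0],"hand": 1},
  {"translation": [0,0,-11.5],"rot": [0,0,0],"hand": 1},
])

```text
t: 23.42
eef_pos: [0.411, -0.1902, 0.1739]
ee_rot: [-3.138, 0.003, -2.356]
force: [1.1, 0.2, -4.3]
width: 0.0535
gripper_force: 25.0
```

Emit:
move_arm([
  {"translation": [-0.8,0.6,0],"rot": [0,0,0],"hand": 1},
  {"translation": [-2.4,1.7,0],"rot": [0,0,0],"hand": 1},
  {"translation": [-4.8,3.5,0],"rot": [0,0,0],"hand": 1},
  {"translation": [-7.2,5.2,0],"rot": [0,0,0],"hand": 1},
  {"translation": [-9.6,7,0],"rot": [0,0,0],"hand": 1},
  {"translation": [-12,8.7,0],"rot": [0,0,0],"hand": 1},
  {"translation": [-14.4,10.5,0],"rot": [0,0,0],"hand": 1},
  {"translation": [-16.8,12.2,0],"rot": [0,0,0],"hand": 1},
])

```text
t: 24.08
eef_pos: [0.4407, 0.0167, 0.1689]
ee_rot: [3.14, -0.002, -2.357]
force: [0.8, -0.5, -3.2]
width: 0.0532
gripper_force: 25.0
```

Emit:
move_arm([
  {"translation": [-2.4,1.7,0],"rot": [0,0,0],"hand": 1},
  {"translation": [-4.8,3.5,0],"rot": [0,0,0],"hand": 1},
  {"translation": [-7.2,5.2,0],"rot": [0,0,0],"hand": 1},
  {"translation": [-9.6,7,0],"rot": [0,0,0],"hand": 1},
  {"translation": [-12,8.7,0],"rot": [0,0,0],"hand": 1},
  {"translation": [-13.6,9.9,0],"rot": [0,0,0],"hand": 1},
  {"translation": [-13.6,9.9,0],"rot": [0,0,0],"hand": 1},
  {"translation": [-13.6,9.9,0],"rot": [0,0,0],"hand": 1},
])

```text
t: 24.75
eef_pos: [0.467, 0.182, 0.1685]
ee_rot: [3.141, -0.004, -2.355]
force: [-0.9, -0.6, -3.1]
width: 0.0531
gripper_force: 25.0
```

```bash
python3 - <<'E'
from h import *
im,d=arm.grab_frame('wrist'); cv2.imwrite('pics/w4.png',im[:,:,::-1])
E
python3 go.py cy .17 cy .0625
```

```text
t 24.8 [0.4669 0.1812 0.1687] [ 3.1409 -0.0035 -2.3557] w 0.0535
rot [ 0.04 -0.2   0.03]
cy .17 [-0.11 -0.07 -0.13]
cy .0625 [-0.15 -0.07 10.62]
```

View pics/w4.png

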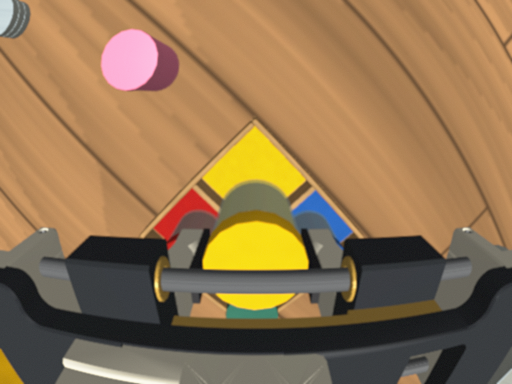

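The yellow jar (255,240) stands in front of the yellow card (255,165). The fingers point diagonally, clear of the red and blue jars. I lower it.

Emit:
move_arm([
  {"translation": [-0.1,0,2],"rot": [0,0,0],"hand": 1},
  {"translation": [-0.1,0,5],"rot": [0,0,0],"hand": 1},
  {"translation": [-0.1,0,8],"rot": [0,0,0],"hand": 1},
  {"translation": [-0.1,0,9.6],"rot": [0,0,0],"hand": 1},
  {"translation": [-0.1,0,10.2],"rot": [0,0,0],"hand": 1},
  {"translation": [-0.1,0,10.5],"rot": [0,0,0],"hand": 1},
  {"translation": [-0.1,0,10.5],"rot": [0,0,0],"hand": 1},
  {"translation": [-0.1,0,10.5],"rot": [0,0,0],"hand": 1},
])

```text
t: 25.47
eef_pos: [0.4695, 0.1822, 0.0665]
ee_rot: [-3.141, 0.001, -2.356]
force: [-0.9, -0.2, -1.4]
width: 0.0536
gripper_force: 25.0
```

Emit:
move_arm([
  {"translation": [0,0,0.1],"rot": [0,0,0],"hand": 1},
  {"translation": [0,0,0.2],"rot": [0,0,0],"hand": 1},
  {"translation": [0,0,0.2],"rot": [0,0,0],"hand": 1},
  {"translation": [0,0,0.2],"rot": [0,0,0],"hand": 1},
])

```text
t: 25.8
eef_pos: [0.4691, 0.1822, 0.064]
ee_rot: [-3.142, 0.001, -2.356]
force: [0.2, 0.1, -2.8]
width: 0.0536
gripper_force: 25.0
```

Emit:
move_arm([
  {"translation": [0,0,0.1],"rot": [0,0,0],"hand": 1},
  {"translation": [0,0,0.15],"rot": [0,0,0],"hand": 1},
  {"translation": [0,0,0.15],"rot": [0,0,0],"hand": 1},
  {"translation": [0,0,0.15],"rot": [0,0,0],"hand": 1},
])

```text
t: 26.13
eef_pos: [0.4692, 0.1822, 0.0629]
ee_rot: [-3.141, 0.001, -2.356]
force: [-2.9, 0.0, 7.7]
width: 0.0534
gripper_force: 25.0
```

Contact. I release, lift and move clear.

Emit:
move_arm([
  {"translation": [0,0,0],"rot": [0,0,0],"hand": 0.15},
  {"translation": [0,0,0],"rot": [0,0,0],"hand": 0.15},
  {"translation": [0,0,0],"rot": [0,0,0],"hand": 0.15},
  {"translation": [0,0,0],"rot": [0,0,0],"hand": 0.15},
  {"translation": [0,0,-2],"rot": [0,0,0],"hand": 0.15},
  {"translation": [0,0,-5],"rot": [0,0,0],"hand": 0.15},
  {"translation": [0,0,-8],"rot": [0,0,0],"hand": 0.15},
  {"translation": [0,0,-11],"rot": [0,0,0],"hand": 0.15},
])

```text
t: 26.8
eef_pos: [0.4687, 0.1818, 0.1732]
ee_rot: [-3.142, -0.001, -2.356]
force: [0.9, 0.9, -0.0]
width: 0.0743
gripper_force: 0.0
```

Emit:
move_arm([
  {"translation": [2,-2,-1],"rot": [0,0,0],"hand": 0.15},
  {"translation": [4,-4,-2],"rot": [0,0,0],"hand": 0.15},
  {"translation": [6,-6,-3],"rot": [0,0,0],"hand": 0.15},
  {"translation": [8,-8,-4],"rot": [0,0,0],"hand": 0.15},
  {"translation": [10,-10,-5],"rot": [0,0,0],"hand": 0.15},
  {"translation": [12,-12,-5],"rot": [0,0,0],"hand": 0.15},
  {"translation": [13,-13,-5],"rot": [0,0,0],"hand": 0.15},
  {"translation": [13,-13,-5],"rot": [0,0,0],"hand": 0.15},
])

```text
t: 27.47
eef_pos: [0.4685, -0.0041, 0.2222]
ee_rot: [-3.141, 0.0, -2.359]
force: [-0.1, 0.4, -0.4]
width: 0.0747
gripper_force: 0.0
```

```bash
python3 - <<'E'
from h import *
im,d=arm.grab_frame('scene'); np.save('scene1.npy',d); cv2.imwrite('pics/s3.png',im[:,:,::-1])
p,f=cam('scene');M,t=pose(p);v,u=np.mgrid[:384,:512]
w=np.stack([(u-p['cx'])/f*d,(v-p['cy'])/f*d,d],-1)@M.T+t
for k,c in dict(g=(.5575,.2675),r=(.5558,.1802),b=(.4698,.269),y=(.4682,.1815)).items():
    m=(np.hypot(w[...,0]-c[0],w[...,1]-c[1])<.043)&(w[...,2]>.07)&(w[...,2]<.1)
    print(k,w[m].mean(0).round(4),w[m][:,2].std().round(4),c)
E
```

```text
g [0.5618 0.2657 0.0806] 0.0028 (0.5575, 0.2675)
r [0.5602 0.1804 0.0804] 0.0027 (0.5558, 0.1802)
b [0.4744 0.2671 0.0803] 0.003 (0.4698, 0.269)
y [0.4733 0.1806 0.0805] 0.003 (0.4682, 0.1815)
```

View pics/s3.png

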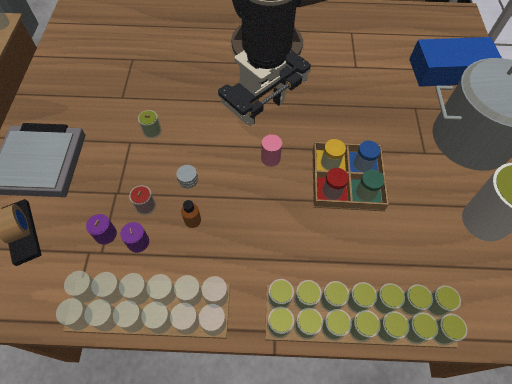

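All four jars stand upright in the cells of their own colours, with tops at about 81 mm. The open jars (148,122) and (141,197), pink (271,150) and purple have not moved.

```bash
python3 -c "
from station import arm
print(arm.job_done())"
```

```text
the job is handed in; nothing more can be done
None
```

The four lidded jars stand upright in the cells of their own lid colours, the two open jars were left where they stood, and the job was handed in at about 27.5 s of the 93 s allowed; no verdict was returned.

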